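Sort two jar pumps by handle position and set them to air

ROBOT

A 7-joint arm with a two-finger parallel gripper is mounted at the origin on the work surface. World frame = base frame: x ahead of the robot, y to its left, z up, the work surface at z = 0. Lengths are in m, angles in rad, forces in N, time in s.
With the tool pointing down it reaches from about 0.35 to 0.9 m from the base axis. Payload 8.1 kg.
Tool frame: the origin (TCP) lies midway between the tips of the shut fingers; the grasp point (between the pads) lies 19 mm behind it; z points along the fingers, y is the direction in which the jaws open and shut (so a half turn about z gives the same grasp; the last joint's range is limited). The gripper opens to 92 mm and grips with 3 to 60 N. Pads are 19 mm wide; open, the fingers measure 130 mm over their backs; the gripper's body (75 mm by 190 mm) begins 47 mm behind the grasp point.
Start: joints at [1.016, 0.434, 0.025, 1.573, -0.012, 1.134, -0.075], TCP at [0.273, -0.562, 0.227] pointing down, gripper open.
Joint ranges: [-2.62, 2.62], [-0.44, 2.09], [-1.27, 1.32], [0.08, 2.57], [-1.32, 4.46], [0.12, 2], [-2.74, 2.74]. Speed limits (rad/s): [2.22, 2.22, 3.01, 3.01, 3.14, 3.14, 3.14].

INTERFACE

Orientations are given as a rotation vector (axis times angle).
In Python, from cell import monitor, get_image, get_calibration, workorder, look_for, masks_of gives the robot as it stands.
- The arm moves only by the shell command python3 -m crank 'ROWS' [FORCE]. ROWS is JSON, a list of rows, each a list of 3 entries, a list of its own where there are three numbers: the shift along the tool's x, y, z in cm, then the turn about the tool's z in degrees, then the closure in counts, from 0 (fully open) to 255 (shut). A call has 1 to 5 rows; each row shifts and turns the commanded pose from where the row before left it, along the tool's axes as they then stand; what a row does not reach is not made up. A row lasts 1/10 s, in which the tool goes at most 50 mm and 8.59 degrees, less where a joint would pass 70% of its speed; a pose out of reach is approached as far as the arm can. A call with a gripper value outside its range is refused whole. The fingers move at their own pace and stop on an object; FORCE is the grip in N (left out, the last holds). Time passes only in rows, so rows that do not move let the fingers close. It gives the time, the measured TCP pose, the force and the opening at its end, in the units of the state.
- monitor.observe(): the state, without advancing time (a new reading comes with each control period).
- get_image(name): name is "side" or "top" or "wrist"; returns (picture, depth): 400x640x3 uint8, red, green, blue; 400x640 float32, m along the optical axis (not along the pixel's ray), 0 where there is no reading.
- get_calibration(name): a dict with "fx", "fy", "cx", "cy" (pixels), "D" ([k1, k2, p1, p2, k3] as OpenCV has them; the pictures are not rectified), "R" (3x3) and "t" (3): a world point X has camera coordinates R X + t. Camera axes: x right, y down, z forward; pixel columns grow to the right and rows downward; lengths in m; the calibration is good to about 2 mm. A picture is of the moment at which its call begins: read the wrist's pose just before it. get_calibration takes no time and is no camera call; for the wrist camera it gives the pose at the moment of the call.
- workorder.sign_off(): hands the job in, once; it reports no verdict.
Trained networks look in the newest picture that a camera, given by its name, has taken for a name from the list of things; names that differ only in an ending like _2 or _b are one class to them, and where a whole thing is asked for, a point or a joint stands for the part that bears it (a point fixed in the world has none). Each returns a list of dicts, best first, with "score" (0 to 1); they miss things now and then, are a little off and sometimes report something else, mostly with a low value. They report only what shows in the picture. A call takes as long as a camera call. They do not tell look-alikes from the thing itself.
- look_for(label, camera): "location" ([x, y, z] in m, in world coordinates, good to about 4 mm: the middle of the surface that is visible of it).
- masks_of(label, camera): "region" (400x640 bool, what is visible of it).
The state is a dict: "clock": time; "joints": joint angles; "dq": joint speeds; "joint_efforts": joint torques, N m; "position": TCP position; "ee_rot": TCP orientation; "force": force on the tool from outside, world axes, zero at the start; "ft_torque": the same for the moment, N m; "width": opening from 0.0 (shut) to 1.0 (fully open).
Only numpy, scipy, OpenCV 4.12 (cv2) and the standard library are available. Lean on these libraries where they do the work, as an engineer would, in place of code of your own. Each camera call takes 0.05 s, during which the arm holds its last target.

TASK

Sort the two washed vacuum-jar hand pumps by their handles so that both air with the handle drawn out: the pump whose handle is already out goes lying flat into the white tray as it is, handle still out. Lay the pump whose handle is pushed in into the blue cradle with its rod in the slot, let go of it with the handle still in, then take it by the handle and draw that fully out, the pump staying in the cradle. Set the pumps down gently, release everything and do not disturb the jar, canister, lid, cup or tin.

Things in the scene. Friction and masses are not known exactly. Their poses are not given: they have to be found in the camera images.
- pump1_barrel (a point): Centre of the barrel of hand pump 1, 20 mm above what it lies on. Both look alike: clear barrel 34 mm wide between square orange 40 mm collars 10 mm thick (90 mm over all, centred here), black nose 24 mm wide and 10 mm long at +x, 10 mm steel rod with black handle at -x. x: from handle to nose; z: up. About 250 g; grip it across the clear part.
- pump1_grip (a point): Centre of the black handle block of pump 1: 16 mm along the pump, 26 mm across, 34 mm high, on the barrel's axis, so 20 mm above what the pump lies on. Same axes as the barrel. 93 mm from the barrel's centre when pushed in, 133 mm when fully drawn out.
- pump1_handle (a joint): How far the handle (with rod and piston) of pump 1 is drawn out of the barrel, along the pump's -x: 0 = pushed in (40 mm of rod shows between collar and handle), 0.04 m = fully drawn out, at the stop (80 mm shows). Slides with about 2.5 N of friction and stays where it is left.
- pump2_barrel (a point): Centre of the barrel of hand pump 2, 20 mm above what it lies on. Both look alike: clear barrel 34 mm wide between square orange 40 mm collars 10 mm thick (90 mm over all, centred here), black nose 24 mm wide and 10 mm long at +x, 10 mm steel rod with black handle at -x. x: from handle to nose; z: up. About 250 g; grip it across the clear part.
- pump2_grip (a point): Centre of the black handle block of pump 2: 16 mm along the pump, 26 mm across, 34 mm high, on the barrel's axis, so 20 mm above what the pump lies on. Same axes as the barrel. 93 mm from the barrel's centre when pushed in, 133 mm when fully drawn out.
- pump2_handle (a joint): How far the handle (with rod and piston) of pump 2 is drawn out of the barrel, along the pump's -x: 0 = pushed in (40 mm of rod shows between collar and handle), 0.04 m = fully drawn out, at the stop (80 mm shows). Slides with about 2.5 N of friction and stays where it is left.
- cradle: Blue steel airing cradle, fixed, 130 mm long (x -60 to +70 mm), 62 mm wide. Origin on the table under the place of the barrel's centre; floor 10 mm up. The pump lies along its x axis, nose to +x, barrel centre 30 mm above the origin, with 7 mm of play each way lengthwise and 5 mm sideways. Closed wall at +x; sides open from x -34 to +38 mm, with cheeks 35 mm high beside the collars.
- cradle_slot (a point): Middle of the slot in the cradle's -x end wall, 56 mm from the cradle's origin, 30 mm up; wall 8 mm thick, 44 mm high. Slot 22 mm wide, open at the top: the rod drops into it, the handle stays outside (-x), the collar inside, where it bears on the wall when the handle is pulled. Axes as the cradle's.
- tray: White plastic open tray, fixed, 245 mm (x) by 155 mm (y), walls 5 mm thick and 25 mm high; origin on the table under its centre; floor about 5 mm up.
- jar_mid (a point): Closed glass jar with a steel cap, 86 mm in diameter, 150 mm high; point half-way up. Bystander.
- canister_mid (a point): Blue plastic canister with white snap lid, 106 mm in diameter, 138 mm high; point half-way up. Bystander.
- vaclid_mid (a point): Grey jar lid with black valve lying flat, 90 mm in diameter, 26 mm high; point half-way up. Bystander.
- cup_mid (a point): Blue ceramic cup, 76 mm in diameter, 85 mm high; point half-way up. Bystander.
- tin_mid (a point): Steel tin with paper label, 72 mm in diameter, 100 mm high; point half-way up. Bystander.
Not all that is in view belongs to the job. What is shaped like the part that bears pump2_barrel but pink or purple is not meant.

How it is judged:
On the way, in this order (a step that is already met when the one before it is completed fails the run):
1. the pump with the pushed-in handle lies in the cradle, let go, its handle still in (x of pump1_barrel in the frame of cradle between -0.012 and 0.012 m and y of pump1_barrel in the frame of cradle between -0.009 and 0.009 m and z of pump1_barrel in the frame of cradle between 0.025 and 0.036 m and x of pump1_grip in the frame of cradle below -0.07 m and angle between the x axis of pump1_barrel and the x axis of cradle, either way round below 0.14 rad and angle between pump1_barrel's own z axis and vertical below 0.12 rad and value of joint pump1_handle below 0.012 m and contact force between the fingers and pump1 below 0.3 N), for 0.2 s.
2. its handle is drawn fully out while it lies in the cradle (x of pump1_barrel in the frame of cradle between -0.012 and 0.012 m and y of pump1_barrel in the frame of cradle between -0.009 and 0.009 m and z of pump1_barrel in the frame of cradle between 0.025 and 0.036 m and x of pump1_grip in the frame of cradle below -0.07 m and angle between the x axis of pump1_barrel and the x axis of cradle, either way round below 0.14 rad and angle between pump1_barrel's own z axis and vertical below 0.12 rad and value of joint pump1_handle above 0.034 m), for 0.2 s.
At the end, for the whole second after the job is handed in: The pump that was pushed in lies flat in the cradle (barrel within 12 mm lengthwise, 9 mm sideways, 8 degrees of its place), handle outside the slot and at least 34 of 40 mm out; the other lies flat inside the tray, handle at least 28 mm out; both at rest (all of step 2 and x of pump2_barrel in the frame of tray between -0.085 and 0.085 m and y of pump2_barrel in the frame of tray between -0.06 and 0.06 m and z of pump2_barrel in the frame of tray between 0.02 and 0.031 m and angle between pump2_barrel's own z axis and vertical below 0.1 rad and value of joint pump2_handle above 0.028 m and x of pump2_grip in the frame of tray between -0.125 and 0.125 m and y of pump2_grip in the frame of tray between -0.075 and 0.075 m and linear speed of each of pump1, pump2 below 0.02 m/s); the robot touches nothing.
It fails at once if the jar, canister, lid, cup or tin is disturbed (moved over 30 mm) (distance of any of jar_mid, canister_mid, vaclid_mid, cup_mid, tin_mid from where it was at the start of the episode above 0.03 m).
It fails at once if a pump is dropped or knocked away (over 0.75 m/s while no finger touches it) ((contact force between the fingers and pump1 below 0.1 N and linear speed of pump1 above 0.75 m/s) or (contact force between the fingers and pump2 below 0.1 N and linear speed of pump2 above 0.75 m/s)).
It also fails if it takes over 72 s, if anything falls off the work surface, if the arm or the gripper's body presses on something with over 40 N, if the wrist force passes 120 N, or if a joint passes its speed limit or range.

## Working session

There is one attempt and no reset: what is moved stays moved. The work goes in short steps, Python scripts to look and compute and a shell command to move; the robot and the scene stay as the last step left them, time stands still between calls to the robot, and variables do not carry over. Pictures are saved under pics/ and viewed, and the job is handed in when it is done.

```bash
ls; mkdir -p pics; cat > h.py <<'E'
import numpy as np, cv2
from cell import monitor, get_image, get_calibration, workorder, look_for, masks_of
from scipy.spatial.transform import Rotation as Rn
def save(n,name):
    p,d=get_image(n); cv2.imwrite('pics/'+name+'.png',p[:,:,::-1]); return p,d
def cloud(d,cal):
    v,u=np.mgrid[0:400,0:640]; 
    K=np.array([[cal['fx'],0,cal['cx']],[0,cal['fy'],cal['cy']],[0,0,1]])
    pts=np.stack([u,v],-1).reshape(-1,1,2).astype(np.float64)
    un=cv2.undistortPoints(pts,K,np.array(cal['D'],float)).reshape(400,640,2)
    pc=np.dstack([un*d[...,None],d])
    return (pc-np.array(cal['t']))@np.array(cal['R'])
E
python3 - <<'E'
from h import *
np.set_printoptions(precision=4,suppress=True)
print(monitor.observe())
for n in ['top','side','wrist']:
    c=get_calibration(n);p,d=save(n,n+'0'); np.savez('pics/'+n+'0.npz',p=p,d=d,R=c['R'],t=c['t'])
    print(n,c)
    for l in ['pump1_barrel','pump1_grip','cradle','tray','cradle_slot','jar_mid','canister_mid','vaclid_mid','cup_mid','tin_mid']:
        print(l,[(round(r['score'],2),np.round(r['location'],3).tolist()) for r in look_for(l,n)])
print(monitor.observe()['clock'])
E
```

```text
pics
{'clock': 0.0, 'joints': array([ 1.0164,  0.4352,  0.025 ,  1.5741, -0.0116,  1.134 , -0.0751]), 'dq': array([-0.0009, -0.001 ,  0.0004,  0.0001, -0.0006, -0.001 ,  0.0001]), 'joint_efforts': array([  0.0001, -66.7847,   0.9851, -31.4454,  -0.0603,   0.043 ,
         0.0002]), 'position': array([ 0.2726, -0.5618,  0.226 ]), 'ee_rot': array([-3.0603, -0.7032,  0.0008]), 'force': array([-0.0107,  0.3366, -0.37  ]), 'ft_torque': array([ 0.0549, -0.0037, -0.0229]), 'width': 1.0002128604808662}
top {'fx': 383.0274319841481, 'fy': 383.0274319841481, 'cx': 319.8149142423329, 'cy': 199.35867588882508, 'D': array([-0.0802,  0.    ,  0.    ,  0.    ,  0.    ]), 'R': array([[ 0.0188, -0.9998, -0.0059],
       [-0.9915, -0.0179, -0.1287],
       [ 0.1286,  0.0083, -0.9917]]), 't': array([-0.0077,  0.5455,  1.2737])}
pump1_barrel [(0.55, [0.54, -0.113, 0.03])]
pump1_grip [(0.43, [0.464, -0.115, 0.023]), (0.43, [0.743, 0.126, 0.154])]
cradle [(0.69, [0.57, 0.31, 0.014])]
tray [(0.83, [0.562, -0.313, 0.009])]
cradle_slot [(0.87, [0.574, 0.312, 0.011]), (0.54, [0.461, -0.108, 0.026])]
jar_mid [
[... 770 characters left out ...]
5, 0.156, 0.093])]
canister_mid [(0.7, [0.765, -0.112, 0.09])]
vaclid_mid [(0.62, [0.747, 0.008, 0.016]), (0.39, [0.434, 0.544, 0.078])]
cup_mid [(0.78, [0.433, -0.505, 0.058])]
tin_mid [(0.89, [0.434, 0.54, 0.075])]
wrist {'fx': 357.6456356153962, 'fy': 357.6456356153962, 'cx': 320.7305277643816, 'cy': 195.33598794492983, 'D': array([-0.0141,  0.    ,  0.    ,  0.    ,  0.    ]), 'R': array([[ 0.436 , -0.8999,  0.001 ],
       [-0.8607, -0.4167,  0.2926],
       [-0.2629, -0.1284, -0.9562]]), 't': array([-0.6248, -0.0351,  0.39  ])}
pump1_barrel []
pump1_grip []
cradle []
tray []
cradle_slot []
jar_mid []
canister_mid []
vaclid_mid []
cup_mid [(0.83, [0.427, -0.545, 0.029])]
tin_mid []
1.65
```

View pics/top0.png

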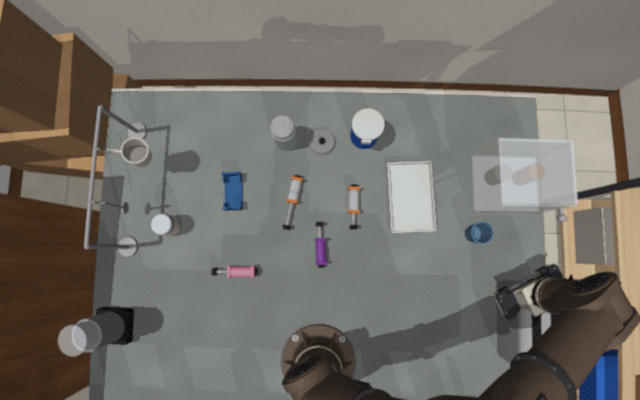

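View pics/side0.png

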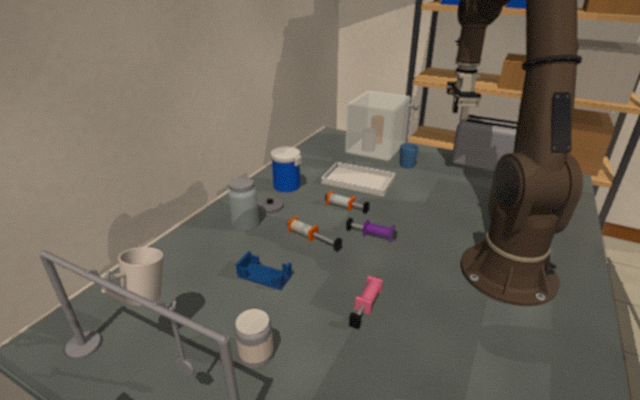

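```bash
python3 - <<'E'
from h import *
np.set_printoptions(precision=4,suppress=True)
z=np.load('pics/top0.npz'); p=z['p']
c=p[150:260,200:440]
cv2.imwrite('pics/crop0.png',cv2.resize(c,None,fx=3.3,fy=3.3,interpolation=cv2.INTER_CUBIC)[:,:,::-1])
W=cloud(z['d'],get_calibration('top'))
hsv=cv2.cvtColor(p,cv2.COLOR_RGB2HSV)
reg={'L':(270,310,165,235),'R':(340,370,175,235),'C':(215,250,165,220)}
for k,(a,b,cc,e) in reg.items():
    s=np.zeros((400,640),bool); s[cc:e,a:b]=1
    H=W[...,2]
    m=s&(H>0.012)&(H<0.06)
    q=W[m]
    print(k,m.sum(),'bbox',q.min(0),q.max(0))
    xy=q[:,:2]
    r=cv2.minAreaRect((xy*1000).astype(np.float32)); print('rect mm',r)
    o=s&(hsv[...,0]<18)&(hsv[...,1]>140)&(hsv[...,2]>90)
    n,l,st,ce=cv2.connectedComponentsWithStats(o.astype(np.uint8))
    for i in range(1,n):
        if st[i,4]>5: print(' orange',st[i,4],ce[i],np.median(W[l==i],0),W[l==i].mean(0))
    dk=s&(p.max(2)<45)
    n,l,st,ce=cv2.connectedComponentsWithStats(dk.astype(np.uint8))
    for i in range(1,n):
        if st[i,4]>5: print(' dark',st[i,4],ce[i],np.median(W[l==i],0))
E
```

```text
L 392 bbox [0.4422 0.066  0.0129] [0.6305 0.1293 0.0448]
rect mm ((536.5293579101562, 99.3229751586914), (38.19886779785156, 193.0053253173828), 80.01396942138672)
 orange 30 [297.2333 177.8667] [0.6175 0.0808 0.0392] [0.6188 0.0815 0.0354]
 orange 24 [292.4167 201.3333] [0.5375 0.0935 0.0392] [0.5369 0.0956 0.037 ]
 dark 16 [286.75  226.875] [0.449  0.112  0.0368]
R 364 bbox [ 0.4465 -0.1314  0.0131] [ 0.6024 -0.0922  0.0444]
rect mm ((524.4547119140625, -111.81690979003906), (39.212345123291016, 155.9319610595703), 89.9875717163086)
 orange 31 [354.2903 187.2581] [ 0.5892 -0.1146  0.039 ] [ 0.5894 -0.1151  0.0367]
 orange 29 [353.5172 211.2069] [ 0.5071 -0.1145  0.0393] [ 0.5066 -0.1129  0.039 ]
 dark 17 [353.3529 226.7059] [ 0.4532 -0.115   0.0379]
C 310 bbox [0.5039 0.2714 0.012 ] [0.6378 0.3427 0.051 ]
rect mm ((570.7764892578125, 307.1289367675781), (130.64935302734375, 63.78667449951172), 4.194265365600586)
```

View pics/crop0.png

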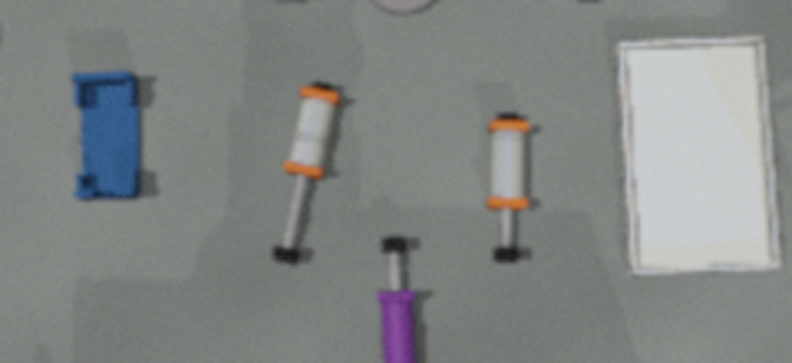

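```bash
python3 -m crank '[[[0,0,0],8.55,0],[[0,0,0],8.55,0],[[0,0,0],8.5,0],[[4.9,0,0],0,0],[[4.9,0,0],0,0]]' 20; python3 -m crank '[[[4,-2.9,0],0,0],[[4,-2.9,0],0,0],[[4,-2.9,0],0,0],[[4,-2.9,0],0,0],[[0,-4.9,0],0,0]]'
```

```text
clock: 2.15
position: [0.3704, -0.5627, 0.2274]
ee_rot: [3.14, 0.001, -0.0]
force: [0.7, 0.0, -0.8]
width: 0.999
clock: 2.65
position: [0.5349, -0.3943, 0.2252]
ee_rot: [-3.141, -0.012, -0.002]
force: [1.7, 0.8, -0.1]
width: 1.001
```

```bash
cat >> h.py <<'E'
def to(x,y,z,yaw):
    """tool-axes shift (cm) and turn (deg) from measured pose to target; yaw = world azimuth of tool x, deg"""
    s=monitor.observe(); Rm=Rn.from_rotvec(s['ee_rot']).as_matrix()
    cy=np.degrees(np.arctan2(Rm[1,0],Rm[0,0]))
    d=Rm.T@(np.array([x,y,z])-s['position'])*100
    print('t',round(s['clock'],2),'pos',np.round(s['position'],4),'yaw',round(cy,2),'tilt',round(np.degrees(np.arccos(-Rm[2,2])),2),'shift',np.round(d,2),'turn',round(-(yaw-cy),2),'w',round(s['width'],3),'F',np.round(s['force'],1))
E
python3 -c "
from h import *
to(.53,-.114,.227,0)"
```

```text
t 2.65 pos [ 0.5349 -0.3943  0.2252] yaw 0.45 tilt 0.09 shift [ -0.27 -28.03  -0.18] turn 0.45 w 1.001 F [ 1.7  0.8 -0.1]
```

```bash
python3 -c "
from h import *
c=get_calibration('wrist');p,d=save('wrist','w1');np.savez('pics/w1.npz',p=p,d=d)
W=cloud(d,c);np.save('pics/w1W.npy',W)
print(look_for('tray','wrist')[:1])
"
python3 -m crank '[[[0,-4.9,0],0.4,0],[[0,-4.9,0],0,0],[[0,-4.9,0],0,0],[[0,-4.9,0],0,0],[[0,-4.9,0],0,0]]'; python3 -m crank '[[[-2,0,0],0,0],[[0,0,0],0,0]]'
python3 -c "
from h import *
c=get_calibration('wrist');p,d=save('wrist','w2');np.savez('pics/w2.npz',p=p,d=d)
W=cloud(d,c);np.save('pics/w2W.npy',W)
to(.53,-.114,.227,0)
"
```

```text
[{'location': [0.5778, -0.311, 0.0054], 'score': 0.56}]
clock: 3.25
position: [0.5298, -0.1494, 0.227]
ee_rot: [3.141, -0.004, 0.001]
force: [1.5, -0.2, -0.1]
width: 1.0
clock: 3.45
position: [0.5086, -0.1498, 0.227]
ee_rot: [3.142, 0.001, -0.001]
force: [0.6, -0.9, -0.4]
width: 1.001
t 3.5 pos [ 0.5096 -0.1512  0.2271] yaw -0.11 tilt 0.04 shift [ 2.03 -3.73  0.01] turn -0.11 w 0.999 F [-0.5 -0.8 -0. ]
```

View pics/w1.png

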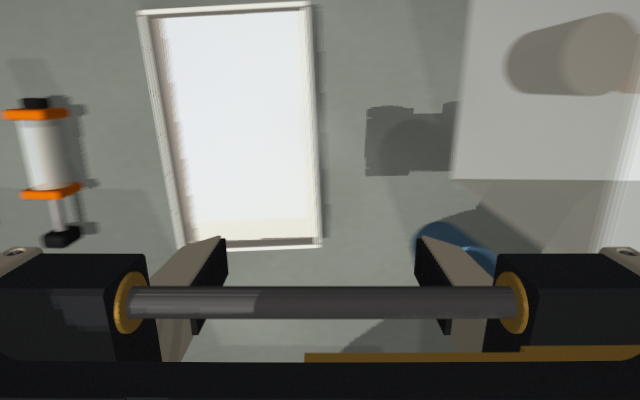

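View pics/w2.png

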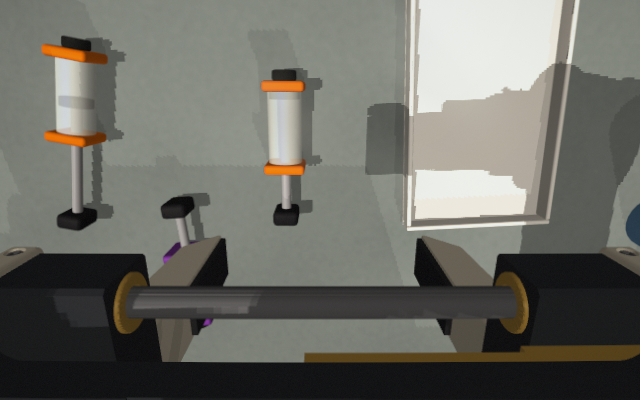

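```bash
cat >> h.py <<'E'
def orange(p,W,s=None):
    hsv=cv2.cvtColor(p,cv2.COLOR_RGB2HSV)
    o=(hsv[...,0]<18)&(hsv[...,1]>150)&(hsv[...,2]>90)&(abs(W[...,2]-.04)<.3)
    if s is not None: o&=s
    n,l,st,ce=cv2.connectedComponentsWithStats(o.astype(np.uint8))
    out=[]
    for i in range(1,n):
        if st[i,4]>60:
            q=W[l==i]; zt=np.percentile(q[:,2],90); q=q[q[:,2]>zt-.005]
            lo,hi=np.percentile(q,2,0),np.percentile(q,98,0)
            print('orange px',np.round(ce[i]),'n',st[i,4],'top',round(zt,4),'mid',np.round((lo+hi)/2,4),'size',np.round(hi-lo,4)); out.append((lo+hi)/2)
    return out
E
python3 - <<'E'
from h import *
np.set_printoptions(precision=4,suppress=True)
z=np.load('pics/w2.npz');W=np.load('pics/w2W.npy');orange(z['p'],W)
def dark(p,W,u0,u1,v0,v1):
    q=W[v0:v1,u0:u1][(p[v0:v1,u0:u1].max(2)<50)]; q=q[(q[:,2]>.03)&(q[:,2]<.045)]
    lo,hi=np.percentile(q,3,0),np.percentile(q,97,0);print('handle',(lo+hi)/2,hi-lo)
dark(z['p'],W,268,305,200,228);dark(z['p'],W,50,100,203,232)
for n in ['w1','w2']:
    z=np.load(f'pics/{n}.npz');W=np.load(f'pics/{n}W.npy')
    m=(W[...,2]>.018)&(W[...,2]<.032)&(W[...,1]<-.2)&(W[...,1]>-.42)&(W[...,0]>.4)&(W[...,0]<.72)
    m[235:]=0
    k,l,st,ce=cv2.connectedComponentsWithStats(m.astype(np.uint8)); i=1+np.argmax(st[1:,4])
    q=W[l==i]; print(n,len(q),q.min(0),q.max(0),cv2.minAreaRect((q[:,:2]*1000).astype(np.float32)))
z=np.load('pics/top0.npz');W=cloud(z['d'],get_calibration('top'))
m=(W[...,2]>.016)&(W[...,2]<.035)&(W[...,1]<-.2)&(W[...,1]>-.42)&(W[...,0]>.4)&(W[...,0]<.72)
q=W[m];print(len(q),q.min(0),q.max(0),cv2.minAreaRect((q[:,:2]*1000).astype(np.float32)))
E
```

```text
orange px [74. 54.] n 702 top 0.0392 mid [0.6183 0.0847 0.0377] size [0.013  0.036  0.0046]
orange px [283.  86.] n 445 top 0.0398 mid [ 0.5884 -0.1131  0.0386] size [0.0089 0.0365 0.004 ]
orange px [ 75. 138.] n 595 top 0.0392 mid [0.5402 0.0992 0.0377] size [0.0128 0.0364 0.005 ]
orange px [285. 169.] n 419 top 0.0397 mid [ 0.509  -0.1124  0.0378] size [0.0088 0.0365 0.0052]
handle [ 0.4568 -0.1123  0.034 ] [0.0126 0.0224 0.0062]
handle [0.452  0.1153 0.0339] [0.0141 0.0211 0.0063]
w1 3886 [ 0.4591 -0.3955  0.018 ] [ 0.6899 -0.2294  0.0266] ((571.9086303710938, -312.2601623535156), (229.64767456054688, 155.10891723632812), 3.038325548171997)
w2 4021 [ 0.4378 -0.3965  0.018 ] [ 0.6654 -0.2301  0.0269] ((554.8176879882812, -313.4443664550781), (227.1934356689453, 156.3657684326172), 2.945085287094116)
380 [ 0.4389 -0.3963  0.016 ] [ 0.6908 -0.2293  0.031 ] ((563.8364868164062, -313.1395263671875), (246.78953552246094, 155.37506103515625), 3.197204828262329)
```

```bash
python3 -m crank '[[[3.9,-3.85,4],0.4,0],[[0,0,4.5],0,0],[[0,0,4.5],0,0],[[0,0,4],0,0],[[0,0,0],0,0]]'; python3 -c "
from h import *
to(.5487,-.1128,.006,-.5)"
```

```text
clock: 4.0
position: [0.5358, -0.1237, 0.0625]
ee_rot: [-3.141, 0.017, 0.014]
force: [0.4, -0.5, 0.5]
width: 1.001
t 4.0 pos [ 0.5358 -0.1237  0.0625] yaw -0.63 tilt 0.5 shift [ 1.33 -1.1   5.64] turn -0.13 w 1.001 F [ 0.4 -0.5  0.5]
```

```bash
python3 -m crank '[[[1.3,-1.1,0],0,0],[[0,0,2.5],0,0],[[0,0,2],0,0],[[0,0,0],0,0],[[0,0,0],0,0]]'; python3 -c "
from h import *
to(.5487,-.1128,.006,-.5)"
```

```text
clock: 4.5
position: [0.5539, -0.112, 0.0241]
ee_rot: [3.141, -0.015, 0.004]
force: [-0.2, -0.3, 0.0]
width: 0.999
t 4.5 pos [ 0.5539 -0.112   0.0241] yaw -0.54 tilt 0.15 shift [-0.53  0.08  1.81] turn -0.04 w 0.999 F [-0.2 -0.3  0. ]
```

```bash
python3 -m crank '[[[-0.5,0.1,0.9],0,0],[[0,0,0.9],0,0],[[0,0,0],0,0],[[0,0,0],0,0]]'; python3 -c "
from h import *
to(.5487,-.1128,.006,-.5)"; python3 -m crank '[[[0,0,0],0,255],[[0,0,0],0,255],[[0,0,0],0,255],[[0,0,0],0,255],[[0,0,0],0,255]]' 20
```

```text
clock: 4.9
position: [0.547, -0.1128, 0.0042]
ee_rot: [-3.142, 0.014, 0.001]
force: [-0.1, 0.1, -0.4]
width: 1.001
t 4.9 pos [ 0.547  -0.1128  0.0042] yaw -0.53 tilt 0.02 shift [ 0.17 -0.   -0.18] turn -0.03 w 1.001 F [-0.1  0.1 -0.4]
clock: 5.4
position: [0.5471, -0.1128, 0.0043]
ee_rot: [3.142, -0.014, 0.0]
force: [-0.0, 0.2, 0.5]
width: 0.617
```

```bash
python3 -m crank '[[[0,0,0],0,255],[[0,0,0],0,255],[[0,0,0],0,255],[[0,0,0],0,255],[[0,0,0],0,255]]'; python3 -m crank '[[[0,0,0],0,255],[[0,0,-1],0,255],[[0,0,-2],0,255],[[0,0,-4],0,255],[[0,0,-4],0,255]]'
```

```text
clock: 5.9
position: [0.5471, -0.1128, 0.0042]
ee_rot: [3.142, -0.014, 0.0]
force: [0.1, 0.1, 0.5]
width: 0.372
clock: 6.4
position: [0.5462, -0.1126, 0.1155]
ee_rot: [-3.141, 0.014, 0.003]
force: [0.9, -1.1, -2.7]
width: 0.371
```

```bash
python3 -m crank '[[[0,-3,0],0,255],[[0,-4,0],0,255],[[0,-4,0],0,255],[[0,-4,0],0,255],[[0,-4,0],0,255]]';python3 -m crank '[[[0,-3,0],0,255],[[0,-2,0],0,255],[[0,0,-4],0,255],[[0,0,-2],0,255],[[0,0,0],0,255]]'
python3 -c "
from h import *
for n in ['wrist','top']:
    c=get_calibration(n);p,d=save(n,n+'3');np.savez('pics/%s3.npz'%n,p=p,d=d)
    W=cloud(d,c);np.save('pics/%s3W.npy'%n,W); orange(p,W)
to(.57,.307,.1,4.2)
"
```

```text
clock: 6.9
position: [0.5485, 0.0787, 0.1149]
ee_rot: [3.142, -0.014, 0.0]
force: [1.2, 0.1, -2.2]
width: 0.37
clock: 7.4
position: [0.5509, 0.128, 0.1776]
ee_rot: [-3.14, 0.014, -0.008]
force: [-0.0, -1.1, -2.3]
width: 0.373
orange px [372. 102.] n 301 top 0.0394 mid [0.618  0.0865 0.0379] size [0.0143 0.0379 0.0044]
orange px [323. 189.] n 3117 top 0.2129 mid [0.5927 0.1284 0.2111] size [0.009  0.0371 0.005 ]
orange px [359. 341.] n 177 top 0.2022 mid [0.5445 0.1155 0.233 ] size [0.0578 0.0116 0.0714]
orange px [283. 341.] n 171 top 0.2028 mid [0.5448 0.142  0.2334] size [0.0571 0.0124 0.0705]
t 7.5 pos [0.549  0.127  0.1743] yaw -0.53 tilt 0.02 shift [  1.93 -18.01   7.44] turn -4.73 w 0.369 F [-0.3 -0.9 -3. ]
```

View pics/wrist3.png

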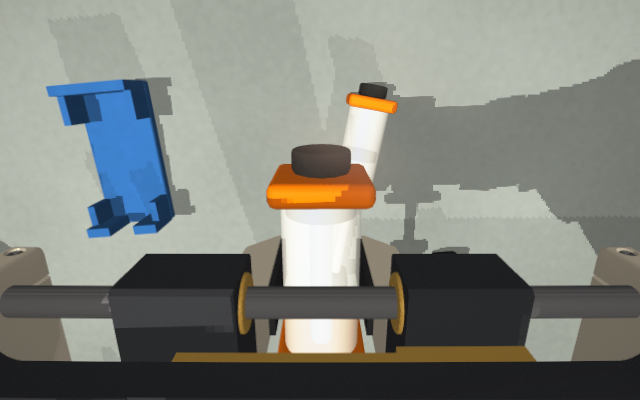

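```bash
python3 - <<'E'
from h import *
np.set_printoptions(precision=4,suppress=True)
for n in ['wrist','top']:
    z=np.load(f'pics/{n}3.npz');W=np.load(f'pics/{n}3W.npy');p=z['p']
    hsv=cv2.cvtColor(p,cv2.COLOR_RGB2HSV)
    m=(hsv[...,0]>95)&(hsv[...,0]<125)&(hsv[...,1]>120)&(W[...,2]>.004)&(W[...,2]<.06)&(abs(W[...,0]-.57)<.12)&(abs(W[...,1]-.31)<.1)
    for nm,mm in [('all',m),('floor',m&(abs(W[...,2]-.010)<.004)),('hi',m&(W[...,2]>.03)),('end',m&(W[...,2]>.04))]:
        q=W[mm]; r=cv2.minAreaRect((q[:,:2]*1000).astype(np.float32)); print(n,nm,len(q),np.median(q,0),r, q[:,2].max())
    if n=='wrist':
        q=W[m&(W[...,2]>.037)]; 
        for a in (q[q[:,0]<.55],q[q[:,0]>.59]): print(len(a),a.min(0),a.max(0),cv2.minAreaRect((a[:,:2]*1000).astype(np.float32)))
E
```

```text
wrist all 11455 [0.5767 0.3111 0.0094] ((571.751708984375, 309.49420166015625), (129.6732635498047, 63.38182830810547), 4.14493989944458) 0.044943038085827704
wrist floor 7481 [0.5728 0.3113 0.0089] ((571.5917358398438, 309.453857421875), (127.88565063476562, 62.9864616394043), 4.537144184112549) 0.013978376185472532
wrist hi 2434 [0.6155 0.3099 0.04  ] ((571.751708984375, 309.49420166015625), (129.6732635498047, 63.38182830810547), 4.14493989944458) 0.044943038085827704
wrist end 1216 [0.6305 0.3137 0.0429] ((571.7618408203125, 309.7872009277344), (129.5186004638672, 62.31866455078125), 3.9343416690826416) 0.044943038085827704
479 [0.5055 0.2744 0.037 ] [0.5171 0.3366 0.0444] ((511.28424072265625, 305.4417419433594), (8.251361846923828, 62.69010543823242), 3.9358768463134766)
837 [0.6271 0.2831 0.037 ] [0.638  0.3452 0.0449] ((632.360107421875, 313.9898986816406), (8.030969619750977, 62.11200714111328), 3.9343414306640625)
top all 486 [0.562  0.3157 0.0111] ((569.6162719726562, 307.4575500488281), (128.91331481933594, 61.187965393066406), 6.127212047576904) 0.049395724981104214
top floor 340 [0.562  0.3136 0.0102] ((567.4805297851562, 318.2231750488281), (120.91726684570312, 54.72854232788086), 21.91265869140625) 0.013952863093973367
top hi 78 [0.5273 0.3181 0.0402] ((569.9559936523438, 306.07354736328125), (128.63087463378906, 60.81656265258789), 4.559041500091553) 0.049395724981104214
top end 40 [0.5129 0.3173 0.0433] ((570.393310546875, 308.3196716308594), (127.29862976074219, 58.121917724609375), 5.388134002685547) 0.049395724981104214
```

```bash
python3 -m crank '[[[0,-3,0],0,255],[[0,-4,0],0,255],[[0,-4,0],0,255],[[0,-4,0],0,255],[[0,-3,0],0,255]]';python3 -m crank '[[[1.5,0,0],0,255],[[0,0,2],-2.3,255],[[0,0,2],-2.3,255],[[0,0,2],0,255],[[0,0,0],0,255]]'
python3 -c "
from h import *
to(.5645,.309,.07,4.1)
n='wrist'
c=get_calibration(n);p,d=save(n,n+'4')
W=cloud(d,c); orange(p,W)
"
```

```text
clock: 8.0
position: [0.5494, 0.3095, 0.1724]
ee_rot: [3.141, -0.012, -0.004]
force: [1.4, -0.0, -2.6]
width: 0.368
clock: 8.5
position: [0.5632, 0.3051, 0.1098]
ee_rot: [3.136, 0.111, -0.011]
force: [-0.7, -0.1, -1.7]
width: 0.367
t 8.5 pos [0.5632 0.3051 0.1098] yaw 4.06 tilt 0.46 shift [ 0.19 -0.4   3.98] turn -0.04 w 0.367 F [-0.7 -0.1 -1.7]
orange px [617. 141.] n 682 top 0.0377 mid [0.6209 0.104  0.0366] size [0.0094 0.0063 0.0074]
orange px [327. 188.] n 2745 top 0.1445 mid [0.6053 0.3089 0.1427] size [0.0104 0.0372 0.0053]
orange px [572. 245.] n 732 top 0.0392 mid [0.5422 0.1142 0.0376] size [0.0104 0.0153 0.006 ]
orange px [359. 341.] n 176 top 0.1351 mid [0.5588 0.2925 0.1655] size [0.0576 0.0163 0.0706]
orange px [283. 342.] n 169 top 0.1487 mid [0.5858 0.3161 0.2002] size [0.001  0.0025 0.001 ]
```

View pics/wrist4.png

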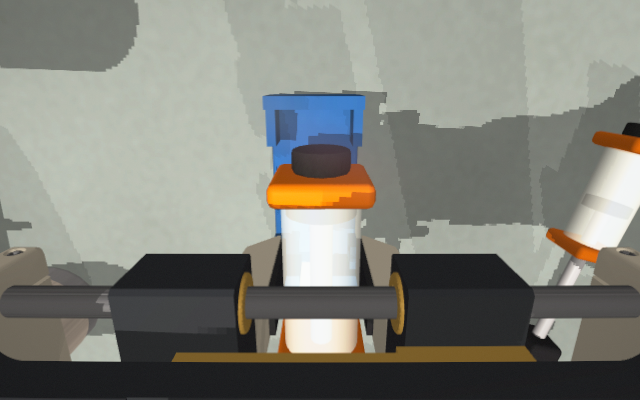

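```bash
python3 -m crank '[[[0.15,-0.3,1],0,255],[[0,0,1],0,255],[[0,0,0],0,255],[[0,0,0],0,255]]'
python3 -c "
from h import *
to(.5645,.309,.0143,4.1)
n='wrist'
c=get_calibration(n);p,d=save(n,n+'5')
W=cloud(d,c); orange(p,W)
"
```

```text
clock: 8.95
position: [0.5671, 0.3101, 0.0941]
ee_rot: [3.139, 0.112, -0.0]
force: [-0.6, 0.3, -2.1]
width: 0.371
t 8.95 pos [0.5671 0.3101 0.0941] yaw 4.08 tilt 0.02 shift [-0.26  0.09  7.99] turn -0.02 w 0.371 F [-0.6  0.3 -2.1]
orange px [628. 150.] n 355 top 0.02 mid [0.621  0.1054 0.0194] size [0.009  0.0034 0.0081]
orange px [326. 188.] n 2717 top 0.1291 mid [0.609  0.3137 0.1273] size [0.0105 0.0371 0.0053]
orange px [581. 255.] n 459 top 0.0295 mid [0.5434 0.1198 0.0289] size [0.0085 0.0041 0.0084]
orange px [359. 341.] n 175 top 0.119 mid [0.5621 0.2973 0.1496] size [0.0572 0.0159 0.0708]
orange px [283. 342.] n 169 top 0.1842 mid [0.6175 0.3194 0.2175] size [0.0585 0.0053 0.0675]
```

```bash
python3 -m crank '[[[-0.25,0.1,1],0,255],[[0,0,1.5],0,255],[[0,0,0.5],0,255],[[0,0,0],0,255],[[0,0,0],0,255]]'
python3 -c "
from h import *
to(.5645,.309,.0143,4.1)
"
```

```text
clock: 9.5
position: [0.5647, 0.309, 0.064]
ee_rot: [3.139, 0.112, -0.0]
force: [0.2, 0.4, -1.9]
width: 0.37
t 9.5 pos [0.5647 0.309  0.064 ] yaw 4.08 tilt 0.02 shift [-0.02 -0.01  4.97] turn -0.02 w 0.37 F [ 0.2  0.4 -1.9]
```

```bash
python3 -m crank '[[[0,0,1.5],0,255],[[0,0,1.5],0,255],[[0,0,0.5],0,255],[[0,0,0],0,255],[[0,0,0],0,255]]'; python3 -m crank '[[[0,0,0.5],0,255],[[0,0,0.4],0,255],[[0,0,0.3],0,255],[[0,0,0],0,255],[[0,0,0],0,255]]'
python3 -c "
from h import *
to(.5645,.309,.0143,4.1)
"
```

```text
clock: 10.0
position: [0.5647, 0.309, 0.0291]
ee_rot: [3.139, 0.112, -0.0]
force: [0.1, -0.6, -1.8]
width: 0.37
clock: 10.5
position: [0.5647, 0.309, 0.0172]
ee_rot: [3.14, 0.112, -0.0]
force: [-0.2, -0.4, -2.3]
width: 0.368
t 10.5 pos [0.5647 0.309  0.0172] yaw 4.08 tilt 0.0 shift [-0.02 -0.    0.29] turn -0.02 w 0.368 F [-0.2 -0.4 -2.3]
```

```bash
python3 -m crank '[[[0,0,0.2],0,255],[[0,0,0.1],0,255],[[0,0,0],0,255],[[0,0,0],0,255]]'; python3 -c "
from h import *
to(.5645,.309,.0143,4.1)
n='wrist'
c=get_calibration(n);p,d=save(n,n+'6')
W=cloud(d,c); orange(p,W)"
```

```text
clock: 10.9
position: [0.5648, 0.3091, 0.0143]
ee_rot: [-3.14, -0.112, -0.0]
force: [0.1, 0.4, -1.0]
width: 0.368
t 10.9 pos [0.5648 0.3091 0.0143] yaw 4.08 tilt 0.01 shift [-0.03  0.    0.  ] turn -0.02 w 0.368 F [ 0.1  0.4 -1. ]
orange px [326. 187.] n 2535 top 0.0491 mid [0.6067 0.3126 0.0475] size [0.0105 0.0372 0.0052]
orange px [359. 341.] n 179 top 0.0397 mid [0.5604 0.2963 0.0704] size [0.0578 0.0161 0.0711]
orange px [283. 342.] n 170 top 0.0393 mid [0.5578 0.3227 0.07  ] size [0.0591 0.0081 0.0711]
```

View pics/wrist6.png

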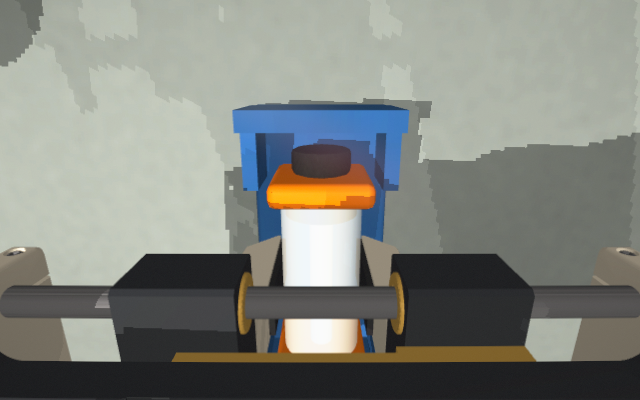

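```bash
python3 -m crank '[[[0,0,0.05],0,255],[[0,0,0],0,150],[[0,0,0],0,120],[[0,0,0],0,90],[[0,0,0],0,90]]'; python3 -m crank '[[[0,0,0],0,90],[[0,0,0],0,90],[[0,0,0],0,90],[[0,0,0],0,90]]';  python3 -m crank '[[[0,0,-2],0,90],[[0,0,-4],0,90],[[0,0,-4],0,90],[[0,0,0],0,60],[[0,0,0],0,60]]'
python3 -c "
from h import *
to(.5645,.309,.0143,4.1)
n='wrist'
c=get_calibration(n);p,d=save(n,n+'7')
W=cloud(d,c); orange(p,W)"
```

```text
clock: 11.45
position: [0.5648, 0.309, 0.0137]
ee_rot: [-3.14, -0.112, -0.0]
force: [0.1, 1.0, -0.7]
width: 0.615
clock: 11.85
position: [0.5647, 0.309, 0.0137]
ee_rot: [3.14, 0.112, -0.0]
force: [0.1, 0.3, 0.4]
width: 0.65
clock: 12.35
position: [0.5654, 0.3093, 0.1149]
ee_rot: [-3.138, -0.112, -0.003]
force: [-0.0, -0.9, 0.1]
width: 0.753
t 12.35 pos [0.5654 0.3093 0.1149] yaw 4.08 tilt 0.14 shift [-0.11  0.04 10.06] turn -0.02 w 0.753 F [-0.  -0.9  0.1]
orange px [618. 145.] n 656 top 0.0378 mid [0.6208 0.1035 0.0364] size [0.0098 0.007  0.0069]
orange px [321. 150.] n 847 top 0.0498 mid [0.6064 0.3124 0.0486] size [0.0094 0.0365 0.0033]
orange px [573. 247.] n 678 top 0.039 mid [0.5421 0.1146 0.0372] size [0.0108 0.0137 0.006 ]
orange px [322. 259.] n 558 top 0.0489 mid [0.5269 0.3071 0.0468] size [0.0107 0.0381 0.0052]
```

View pics/wrist7.png

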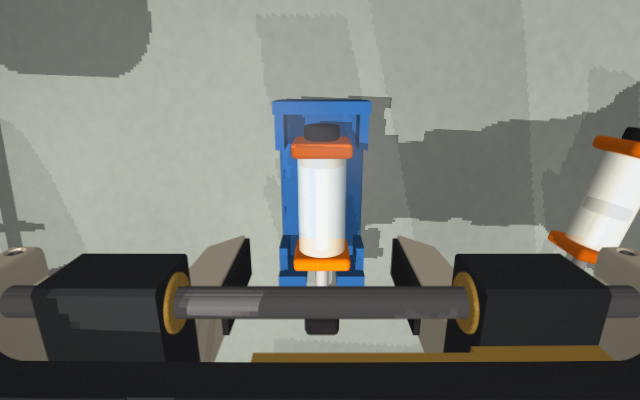

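```bash
python3 -m crank '[[[-4,0,0],0,60],[[-3.5,0,0],0,60],[[-1.8,0.04,0],0,60],[[0,0,0],0,60],[[0,0,0],0,60]]'
python3 -c "
from h import *
to(.4737,.3032,.012,4.1)
n='wrist'
c=get_calibration(n);p,d=save(n,n+'8')
n='top'
c=get_calibration(n);p,d=save(n,n+'8');W=cloud(d,c)
m=(p.max(2)<45)&(W[...,2]>.03)&(W[...,2]<.06)&(abs(W[...,0]-.47)<.06)&(abs(W[...,1]-.3)<.06)
print(m.sum(),np.median(W[m],0))
"
```

```text
clock: 12.9
position: [0.472, 0.3017, 0.113]
ee_rot: [3.139, 0.112, -0.001]
force: [-0.9, -0.6, 1.0]
width: 0.763
t 12.9 pos [0.472  0.3017 0.113 ] yaw 4.1 tilt 0.07 shift [ 0.19 -0.15 10.1 ] turn -0.0 w 0.763 F [-0.9 -0.6  1. ]
5 [0.47179559 0.30433544 0.04625344]
```

View pics/wrist8.png

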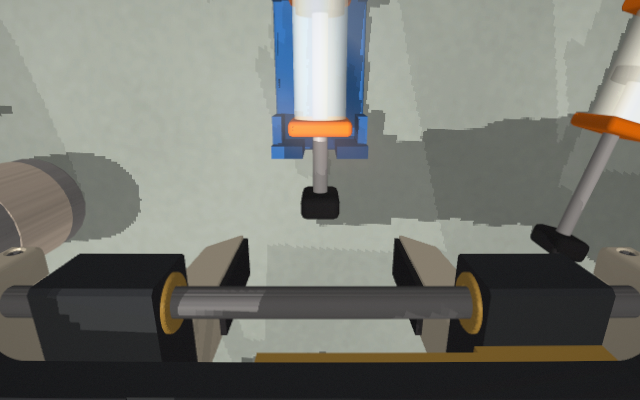

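```bash
python3 -m crank '[[[0.2,-0.12,3],0,60],[[0,0,3],0,60],[[0,0,2.2],0,60],[[0,0,1],0,60],[[0,0,0],0,60]]'
python3 -c "
from h import *
to(.4737,.3032,.012,4.1)"
```

```text
clock: 13.5
position: [0.4738, 0.3026, 0.0203]
ee_rot: [3.138, 0.111, -0.003]
force: [-0.8, 0.1, -0.8]
width: 0.763
t 13.5 pos [0.4738 0.3026 0.0203] yaw 4.04 tilt 0.15 shift [-0.   -0.06  0.83] turn -0.06 w 0.763 F [-0.8  0.1 -0.8]
```

```bash
python3 -m crank '[[[0,-0.05,0.7],0,60],[[0,0,0],0,60],[[0,0,0],0,255],[[0,0,0],0,255],[[0,0,0],0,255]]' 25; python3 -m crank '[[[0,0,0],0,255],[[0,0,0],0,255],[[0,0,0],0,255],[[0,0,0],0,255],[[0,0,0],0,255]]' 25
python3 -c "
from h import *
to(.4737,.3032,.012,4.1)"
```

```text
clock: 14.0
position: [0.4742, 0.304, 0.0153]
ee_rot: [-3.139, -0.112, -0.001]
force: [-1.0, 0.5, -0.1]
width: 0.55
clock: 14.5
position: [0.4739, 0.3038, 0.0148]
ee_rot: [3.14, 0.112, -0.0]
force: [-0.9, -0.6, 1.0]
width: 0.283
t 14.5 pos [0.4739 0.3038 0.0148] yaw 4.08 tilt 0.0 shift [-0.02  0.06  0.28] turn -0.02 w 0.283 F [-0.9 -0.6  1. ]
```

```bash
python3 -m crank '[[[-0.5,0,0],0,255],[[-1,0,0],0,255],[[-1,0,0],0,255],[[-1,0,0],0,255],[[0,0,0],0,255]]'; python3 -m crank '[[[-0.5,0,0],0,255],[[-0.3,0,0],0,255],[[0,0,0],0,255],[[0,0,0],0,255]]'
python3 -c "
from h import *
to(.4737,.3032,.012,4.1)
n='wrist'
c=get_calibration(n);p,d=save(n,n+'9')
W=cloud(d,c); orange(p,W)"
```

```text
clock: 15.0
position: [0.4365, 0.3011, 0.0147]
ee_rot: [3.139, 0.114, -0.003]
force: [-2.3, -1.3, 2.0]
width: 0.287
clock: 15.4
position: [0.4305, 0.3008, 0.0147]
ee_rot: [3.139, 0.112, -0.001]
force: [-1.7, -0.7, 1.9]
width: 0.284
t 15.4 pos [0.4305 0.3008 0.0147] yaw 4.1 tilt 0.04 shift [4.32 0.07 0.27] turn -0.0 w 0.284 F [-1.7 -0.7  1.9]
orange px [331.  57.] n 2711 top 0.0495 mid [0.5196 0.3076 0.0481] size [0.0103 0.0374 0.0042]
```

```bash
python3 -m crank '[[[-0.2,0,0],0,255],[[-0.2,0,0],0,255],[[0,0,0],0,255],[[0,0,0],0,255]]'; python3 -m crank '[[[-0.2,0,0],0,255],[[0,0,0],0,255],[[0,0,0],0,255]]'
python3 -c "
from h import *
to(.4737,.3032,.012,4.1)
n='wrist'
c=get_calibration(n);p,d=save(n,n+'10')
W=cloud(d,c); orange(p,W)"
```

```text
clock: 15.85
position: [0.4278, 0.3006, 0.0148]
ee_rot: [-3.139, -0.111, -0.002]
force: [5.3, 1.2, -2.1]
width: 0.281
clock: 16.15
position: [0.4276, 0.3004, 0.0151]
ee_rot: [-3.139, -0.109, -0.006]
force: [10.7, -0.4, -4.7]
width: 0.279
t 16.15 pos [0.4276 0.3004 0.0151] yaw 3.99 tilt 0.22 shift [4.62 0.04 0.33] turn -0.11 w 0.279 F [10.7 -0.4 -4.7]
orange px [329.  48.] n 3111 top 0.0496 mid [0.5195 0.3075 0.048 ] size [0.0102 0.0371 0.0047]
```

View pics/wrist10.png

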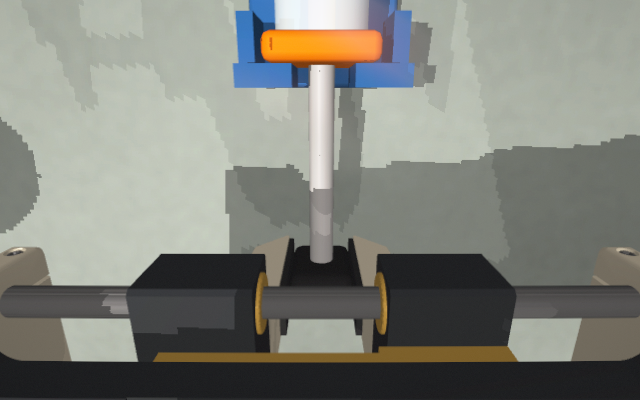

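```bash
python3 -m crank '[[[0.3,0,0],0,255],[[0.3,0,0],0,255],[[0,0,0],0,255],[[0,0,0],0,255]]'; python3 -m crank '[[[0,0,0],0,150],[[0,0,0],0,120],[[0,0,0],0,90],[[0,0,0],0,90],[[0,0,0],0,90]]'; python3 -m crank '[[[0,0,0],0,60],[[0,0,0],0,60],[[0,0,-2],0,60],[[0,0,-4],0,0],[[0,0,-4.5],0,0]]'
python3 -c "
from h import *
to(.4276,.3004,.012,4.1)
n='wrist'
c=get_calibration(n);p,d=save(n,n+'11')
W=cloud(d,c); orange(p,W)
n='top'
c=get_calibration(n);p,d=save(n,n+'11');W=cloud(d,c)
orange(p,W)"
```

```text
clock: 16.6
position: [0.4305, 0.3005, 0.0146]
ee_rot: [3.139, 0.112, -0.001]
force: [-0.9, -1.3, 2.6]
width: 0.281
clock: 17.1
position: [0.431, 0.3008, 0.0147]
ee_rot: [3.14, 0.112, -0.0]
force: [0.4, 0.5, 0.5]
width: 0.633
clock: 17.6
position: [0.4301, 0.3, 0.12]
ee_rot: [3.138, 0.112, -0.004]
force: [1.3, 0.4, 0.4]
width: 0.893
t 17.6 pos [0.4301 0.3    0.12  ] yaw 4.09 tilt 0.17 shift [-0.22 -0.07 10.8 ] turn -0.01 w 0.893 F [1.3 0.4 0.4]
orange px [614.  60.] n 1130 top 0.0394 mid [0.5405 0.113  0.0377] size [0.011  0.016  0.0061]
orange px [322.  68.] n 779 top 0.0495 mid [0.5201 0.3072 0.048 ] size [0.0106 0.0379 0.0043]
```

View pics/wrist11.png

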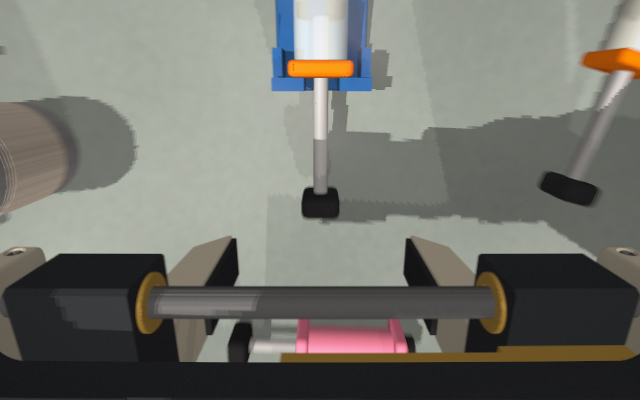

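```bash
python3 -m crank '[[[-3,0,0],0,0],[[-3,0,-2],0,0],[[0,0,-3],0,0],[[0,0,0],0,0],[[0,0,0],0,0]]'
python3 -c "
from h import *
n='wrist'
c=get_calibration(n);p,d=save(n,n+'12')
W=cloud(d,c); orange(p,W)
m=(p.max(2)<50)&(W[...,2]>.042)&(W[...,2]<.052)&(abs(W[...,0]-.43)<.06)&(abs(W[...,1]-.3)<.03)
q=W[m];lo,hi=np.percentile(q,3,0),np.percentile(q,97,0);print(m.sum(),(lo+hi)/2,hi-lo)
to(.579,.092,.15,-10.4)
"
```

```text
clock: 18.2
position: [0.3715, 0.2968, 0.1702]
ee_rot: [-3.139, -0.112, -0.002]
force: [-1.0, 0.5, -0.6]
width: 1.003
orange px [599.   2.] n 78 top 0.0227 mid [0.5315 0.0871 0.0228] size [0.0016 0.0038 0.0087]
25 [0.436654   0.29505176 0.0437226 ] [0.00285555 0.01119068 0.00225361]
t 18.25 pos [0.3713 0.2963 0.1695] yaw 4.07 tilt 0.01 shift [19.27 21.85  1.95] turn 14.47 w 0.998 F [-0.6  0.8  0.3]
```

View pics/wrist12.png

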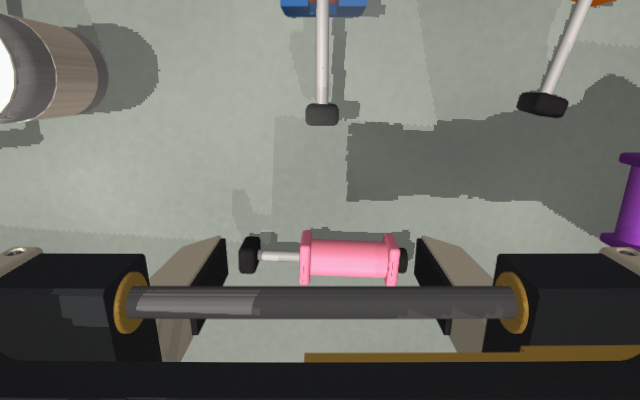

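```bash
python3 -m crank '[[[4,2,-2],0,0],[[4,2,-2],0,0],[[4,0,-1],7.2,0],[[0,0,0],7.2,0],[[0,0,0],0,0]]'
python3 -c "
from h import *
n='wrist'
c=get_calibration(n);p,d=save(n,n+'13')
W=cloud(d,c); o=orange(p,W)
a=np.radians(4.1);A=np.array([np.cos(a),np.sin(a)])
for nm,cx,cy in (('p1',.433,.3),('p2',.452,.115)):
  m=(W[...,2]>.027)&(W[...,2]<.06)&(abs(W[...,0]-cx)<.022)&(abs(W[...,1]-cy)<.03)
  m[240:]=0
  q=W[m];lo,hi=np.percentile(q,2,0),np.percentile(q,98,0);print(nm,m.sum(),(lo+hi)/2,hi-lo)
to(.579,.092,.15,-10.4)
"
```

```text
clock: 18.75
position: [0.4944, 0.2643, 0.2183]
ee_rot: [3.127, -0.289, -0.002]
force: [0.1, -0.2, -0.7]
width: 1.0
orange px [484.   2.] n 239 top 0.0383 mid [0.614  0.0881 0.0366] size [0.0072 0.0348 0.0057]
orange px [247.  68.] n 582 top 0.0497 mid [0.5996 0.3122 0.0481] size [0.0099 0.0369 0.0047]
orange px [488.  93.] n 426 top 0.0399 mid [0.5392 0.1015 0.0386] size [0.0128 0.0357 0.0038]
orange px [272. 156.] n 410 top 0.0496 mid [0.5201 0.307  0.0481] size [0.0104 0.0374 0.004 ]
p1 433 [0.44214716 0.30028221 0.03736257] [0.02354839 0.02385401 0.01813416]
p2 451 [0.45121427 0.11866986 0.03271245] [0.01662662 0.02421575 0.00903133]
t 18.8 pos [0.4932 0.2647 0.2182] yaw -10.2 tilt 0.16 shift [11.51 15.46  6.83] turn 0.2 w 0.995 F [-0.   1.1 -0.3]
```

View pics/wrist13.png

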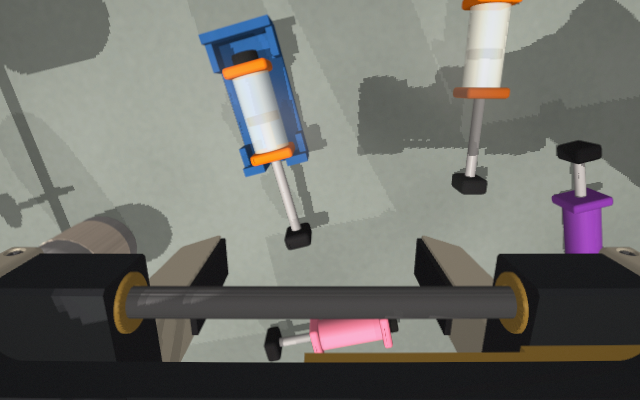

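```bash
python3 -c "
from h import *
n='wrist'
c=get_calibration(n);p,d=save(n,n+'14');W=cloud(d,c);np.savez('pics/w14.npz',p=p,d=d,W=W)
o=orange(p,W)
for nm,cx,cy,zt in (('p1',.433,.3,.047),('p2',.452,.115,.037)):
  B=(p.astype(int).max(2)<70)&(abs(W[...,0]-cx)<.03)&(abs(W[...,1]-cy)<.035); B[250:]=0
  m=B&(abs(W[...,2]-zt)<.006)
  q=W[m][:,:2]*1000; print(nm,B.sum(),m.sum(),np.percentile(W[m][:,2],[5,50,95]),cv2.minAreaRect(q.astype(np.float32)),np.median(q,0))
  print(np.histogram(W[B][:,2],bins=np.arange(0,.06,.004))[0])
cr=cv2.resize(p[150:260,230:340],None,fx=5,fy=5);cr2=cv2.resize(p[85:195,420:530],None,fx=5,fy=5)
cv2.imwrite('pics/cr14.png',cv2.resize(np.hstack([cr,cr2]),(800,400))[:,:,::-1])
"
```

```text
orange px [485.   2.] n 218 top 0.0378 mid [0.6138 0.0883 0.0361] size [0.0069 0.0346 0.006 ]
orange px [247.  66.] n 587 top 0.0496 mid [0.5997 0.3121 0.048 ] size [0.01   0.0369 0.0044]
orange px [489.  92.] n 416 top 0.0398 mid [0.5392 0.1015 0.0385] size [0.012  0.0354 0.0036]
orange px [272. 154.] n 416 top 0.0498 mid [0.5202 0.3069 0.048 ] size [0.0102 0.0375 0.0046]
p1 507 340 [0.04244068 0.04546799 0.04695197] ((430.9495849609375, 300.43951416015625), (14.73151683807373, 24.701019287109375), 2.492807388305664) [431.9754643  300.45192459]
[  0   0   0   4  14  20  21  23  31  43  63 286   0   0]
p2 582 377 [0.03216517 0.03577683 0.03706918] ((451.52008056640625, 118.55136108398438), (24.497705459594727, 14.935809135437012), 80.93930053710938) [452.16879905 119.79802507]
[  0  11  28  30  29  38  35  50 211 150   0   0   0   0]
```

View pics/cr14.png

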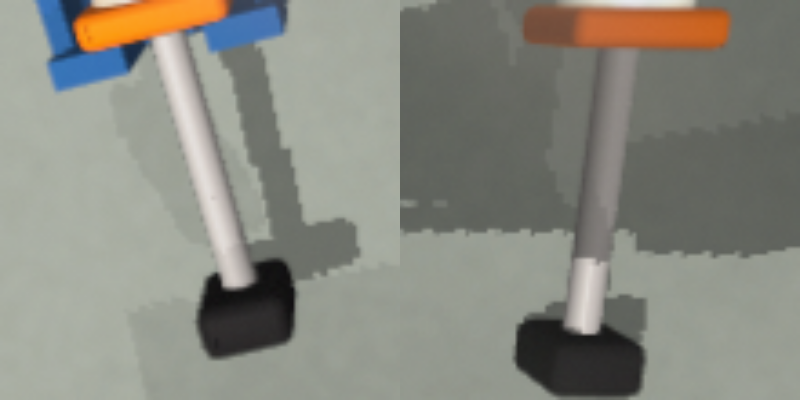

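```bash
python3 -m crank '[[[3.8,3,0],0.3,0],[[3.8,3,0],0,0],[[3.4,3,0],0,0],[[0,3.5,2],0,0],[[0,2.8,2],0,0]]';python3 -m crank '[[[0,0,4],0,0],[[0,0,4],0,0],[[0,0,2],0,0],[[0,0,0],0,0],[[0,0,0],0,0]]'
python3 -c "
from h import *
to(.578,.093,.0045,-10.5)
n='wrist'
c=get_calibration(n);p,d=save(n,n+'15');W=cloud(d,c);orange(p,W)"
```

```text
clock: 19.35
position: [0.5735, 0.0925, 0.1788]
ee_rot: [3.128, -0.287, -0.0]
force: [-0.2, 0.3, -1.5]
width: 1.004
clock: 19.85
position: [0.5733, 0.0951, 0.0799]
ee_rot: [3.128, -0.287, -0.001]
force: [0.6, -0.1, -0.6]
width: 1.0
t 19.85 pos [0.5733 0.0951 0.0799] yaw -10.47 tilt 0.05 shift [0.51 0.12 7.54] turn 0.03 w 1.0 F [ 0.6 -0.1 -0.6]
orange px [324. 149.] n 1110 top 0.0397 mid [0.6185 0.0862 0.0384] size [0.0128 0.0362 0.0037]
orange px [ 13. 230.] n 411 top 0.0329 mid [0.6016 0.2926 0.0318] size [0.0094 0.0037 0.0074]
orange px [321. 271.] n 962 top 0.0394 mid [0.5406 0.1009 0.0375] size [0.0129 0.0369 0.0052]
```

View pics/wrist15.png

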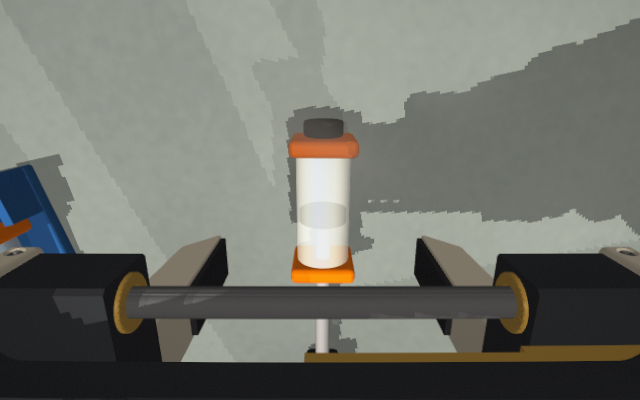

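```bash
python3 -m crank '[[[0.45,0.12,3],0,0],[[0,0,3],0,0],[[0,0,1],0,0],[[0,0,0.4],0,0],[[0,0,0],0,0]]'; python3 -m crank '[[[0,0,0],0,200],[[0,0,0],0,255],[[0,0,0],0,255],[[0,0,0],0,255],[[0,0,0],0,255]]' 25;python3 -m crank '[[[0,0,0],0,255],[[0,0,0],0,255],[[0,0,0],0,255],[[0,0,0],0,255],[[0,0,0],0,255]]'
```

```text
clock: 20.4
position: [0.5786, 0.0929, 0.0067]
ee_rot: [-3.128, 0.29, -0.002]
force: [-0.1, -0.0, 0.9]
width: 0.998
clock: 20.9
position: [0.5781, 0.0927, 0.006]
ee_rot: [-3.128, 0.291, -0.0]
force: [0.3, -0.2, 0.4]
width: 0.611
clock: 21.4
position: [0.578, 0.0927, 0.0057]
ee_rot: [3.128, -0.291, -0.0]
force: [-0.4, 0.5, -0.0]
width: 0.367
```

```bash
python3 -m crank '[[[0,0,-1],0,255],[[0,0,-2.5],0,255],[[0,0,-4],0,255],[[0,0,-4],0,255],[[0,0,0],-6.8,255]]';python3 -m crank '[[[0,0,0],-6.8,255],[[0,3,0],0,255],[[0,4,0],0,255],[[0,4,0],0,255],[[0,4,0],0,255]]'
python3 -c "
from h import *
to(.605,-.311,.12,3.1)"
```

```text
clock: 21.9
position: [0.5814, 0.0933, 0.1269]
ee_rot: [-3.138, 0.104, -0.014]
force: [1.3, 0.7, -2.9]
width: 0.371
clock: 22.4
position: [0.5855, -0.0586, 0.1213]
ee_rot: [3.14, 0.082, 0.0]
force: [0.4, -0.5, -2.4]
width: 0.368
t 22.4 pos [ 0.5855 -0.0586  0.1213] yaw 3.0 tilt 0.01 shift [ 0.62 25.3   0.14] turn -0.1 w 0.368 F [ 0.4 -0.5 -2.4]
```

```bash
python3 -m crank '[[[0,4.5,0],0,255],[[0,4.5,0],0,255],[[0.6,4,0],0,255],[[0,4,0],0,255],[[0,4,0],0,255]]';python3 -m crank '[[[0,3,0],0,255],[[0,1.1,0],-0.1,255],[[0,0,0],0,255],[[0,0,0],0,255]]'
python3 -c "
from h import *
to(.605,-.311,.12,3.1)
n='wrist'
c=get_calibration(n);p,d=save(n,n+'16');W=cloud(d,c);orange(p,W)
m=(W[...,2]>.018)&(W[...,2]<.032)&(W[...,1]<-.2)&(W[...,1]>-.42)&(W[...,0]>.4)&(W[...,0]<.72); m[240:]=0
q=W[m];print(q.min(0),q.max(0))
"
```

```text
clock: 22.9
position: [0.6025, -0.2682, 0.1213]
ee_rot: [-3.14, -0.082, 0.0]
force: [0.3, 0.4, -2.1]
width: 0.366
clock: 23.3
position: [0.605, -0.3057, 0.1208]
ee_rot: [-3.139, -0.086, 0.0]
force: [0.2, 0.4, -2.0]
width: 0.368
t 23.3 pos [ 0.605  -0.3057  0.1208] yaw 3.14 tilt 0.08 shift [-0.03  0.53  0.08] turn 0.04 w 0.368 F [ 0.2  0.4 -2. ]
orange px [319. 192.] n 3408 top 0.1545 mid [ 0.6464 -0.3028  0.1527] size [0.0094 0.0365 0.0049]
orange px [283. 342.] n 176 top 0.2106 mid [ 0.627  -0.2956  0.2114] size [0.0015 0.0029 0.0021]
orange px [358. 341.] n 184 top 0.145 mid [ 0.5992 -0.3182  0.176 ] size [0.0585 0.0155 0.0717]
[ 0.56700918 -0.38934481  0.01801909] [ 0.69004633 -0.22875329  0.02680804]
```

View pics/wrist16.png

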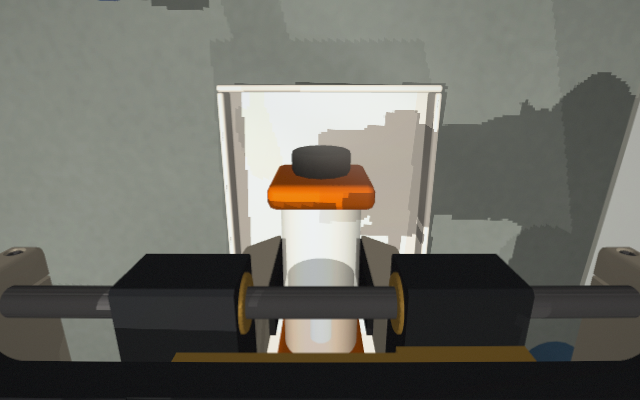

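```bash
python3 -m crank '[[[0,0.5,2],0,255],[[0,0,3],0,255],[[0,0,2.5],0,255],[[0,0,1],0,255],[[0,0,0],0,255]]'; python3 -m crank '[[[0,0,0.5],0,255],[[0,0,0.5],0,255],[[0,0,0.3],0,255],[[0,0,0.3],0,255],[[0,0,0],0,255]]'
python3 -c "
from h import *
to(.605,-.311,.0107,3.1)"
```

```text
clock: 23.85
position: [0.6046, -0.3104, 0.0345]
ee_rot: [-3.138, -0.088, 0.004]
force: [0.7, 0.3, -2.7]
width: 0.365
clock: 24.35
position: [0.6049, -0.3125, 0.0196]
ee_rot: [-3.14, -0.084, 0.0]
force: [-0.5, -0.6, -2.2]
width: 0.369
t 24.35 pos [ 0.6049 -0.3125  0.0196] yaw 3.08 tilt 0.02 shift [ 0.01 -0.15  0.89] turn -0.02 w 0.369 F [-0.5 -0.6 -2.2]
```

```bash
python3 -m crank '[[[0,0,0.4],0,255],[[0,0,0.2],0,255],[[0,0,0.1],0,255],[[0,0,0],0,255],[[0,0,0],0,255]]'; python3 -m crank '[[[0,0,0.1],0,255],[[0,0,0.05],0,255],[[0,0,0],0,255],[[0,0,0],0,255]]'
```

```text
clock: 24.85
position: [0.6051, -0.3125, 0.0128]
ee_rot: [3.14, 0.084, 0.0]
force: [0.1, 0.4, -2.0]
width: 0.369
clock: 25.25
position: [0.6051, -0.3125, 0.0113]
ee_rot: [3.14, 0.084, 0.0]
force: [-0.3, 0.1, -2.2]
width: 0.37
```

```bash
python3 -m crank '[[[0,0,0.1],0,255],[[0,0,0],0,255],[[0,0,0],0,255]]'; python3 -m crank '[[[0,0,0.1],0,255],[[0,0,0],0,255],[[0,0,0],0,255]]'
```

```text
clock: 25.55
position: [0.6052, -0.3126, 0.0107]
ee_rot: [3.14, 0.084, 0.001]
force: [-2.0, 0.8, 4.5]
width: 0.376
clock: 25.85
position: [0.6053, -0.3126, 0.0107]
ee_rot: [3.14, 0.084, 0.001]
force: [-4.3, 2.6, 13.8]
width: 0.369
```

```bash
python3 -m crank '[[[0,0,-0.15],0,255],[[0,0,0],0,255]]'; python3 -m crank '[[[0,0,0],0,150],[[0,0,0],0,120],[[0,0,0],0,90],[[0,0,0],0,90],[[0,0,0],0,90]]'; python3 -m crank '[[[0,0,0],0,90],[[0,0,-2],0,90],[[0,0,-4],0,90],[[0,0,-4.5],0,60],[[0,0,-4.5],0,60]]';python3 -m crank '[[[-3,0,-4],0,0],[[-3,0,-4],0,0],[[-3,0,0],0,0],[[0,0,0],0,0],[[0,0,0],0,0]]'
python3 -c "
from h import *
to(.605,-.311,.12,3.1)
for n in ['wrist','top']:
  c=get_calibration(n);p,d=save(n,n+'17');W=cloud(d,c);orange(p,W)
  if n=='wrist':
    B=(p.astype(int).max(2)<75)&(abs(W[...,0]-.475)<.04)&(abs(W[...,1]+.32)<.035)&(abs(W[...,2]-.042)<.006); B[250:]=0
    print(B.sum(),cv2.minAreaRect((W[B][:,:2]*1000).astype(np.float32)))
"
```

```text
clock: 26.05
position: [0.6052, -0.3126, 0.0107]
ee_rot: [3.14, 0.085, 0.0]
force: [-0.8, 0.3, 6.7]
width: 0.369
clock: 26.55
position: [0.6051, -0.3125, 0.0107]
ee_rot: [3.14, 0.084, -0.0]
force: [0.3, -0.3, -0.3]
width: 0.641
clock: 27.05
position: [0.6047, -0.3124, 0.1622]
ee_rot: [-3.14, -0.084, 0.001]
force: [0.4, -0.0, -0.7]
width: 0.749
clock: 27.55
position: [0.5149, -0.3175, 0.2412]
ee_rot: [3.14, 0.083, 0.001]
force: [-0.2, 1.0, 0.5]
width: 1.001
t 27.55 pos [ 0.5149 -0.3175  0.2412] yaw 3.03 tilt 0.04 shift [ 9.03 -0.18 12.12] turn -0.07 w 1.001 F [-0.2  1.   0.5]
orange px [318.  28.] n 415 top 0.0448 mid [ 0.6454 -0.3086  0.0432] size [0.0089 0.0344 0.0041]
orange px [324. 116.] n 278 top 0.0449 mid [ 0.5666 -0.316   0.0435] size [0.008  0.0322 0.0038]
313 ((477.12799072265625, -318.7228088378906), (13.806181907653809, 24.496706008911133), 2.205618143081665)
```

View pics/wrist17.png

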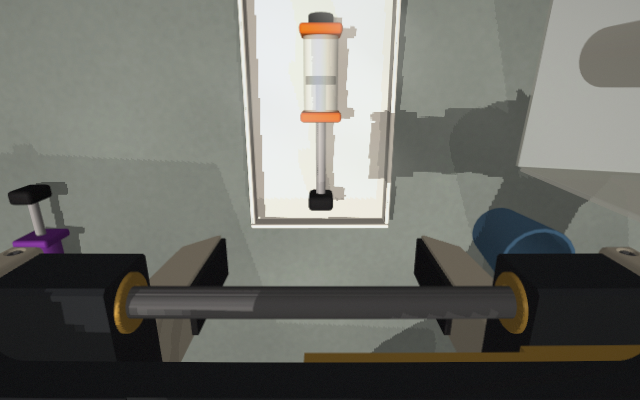

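View pics/top17.png

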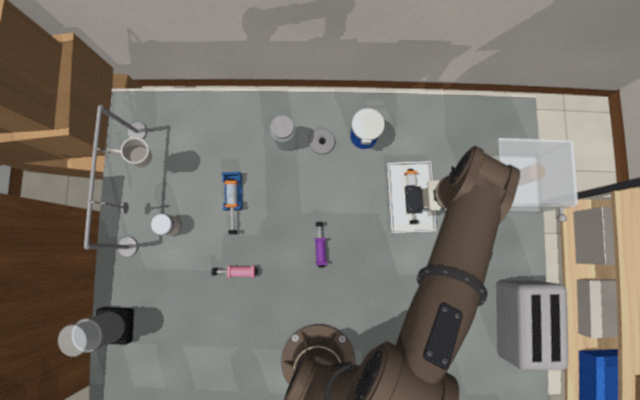

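```bash
python3 -c "
from h import *
z=np.load('pics/w2.npz');W=np.load('pics/w2W.npy');p=z['p'];orange(p,W)
for cx,cy in ((.457,-.1125),(.452,.115)):
  B=(p.astype(int).max(2)<75)&(abs(W[...,0]-cx)<.03)&(abs(W[...,1]-cy)<.03)&(abs(W[...,2]-.037)<.006); B[250:]=0
  print(B.sum(),cv2.minAreaRect((W[B][:,:2]*1000).astype(np.float32)))
"
```

```text
orange px [74. 54.] n 702 top 0.0392 mid [0.6183 0.0847 0.0377] size [0.013  0.036  0.0046]
orange px [283.  86.] n 445 top 0.0398 mid [ 0.5884 -0.1131  0.0386] size [0.0089 0.0365 0.004 ]
orange px [ 75. 138.] n 595 top 0.0392 mid [0.5402 0.0992 0.0377] size [0.0128 0.0364 0.005 ]
orange px [285. 169.] n 419 top 0.0397 mid [ 0.509  -0.1124  0.0378] size [0.0088 0.0365 0.0052]
336 ((456.0772399902344, -111.85831451416016), (24.89910316467285, 15.179375648498535), 88.96886444091797)
331 ((451.5003662109375, 116.26025390625), (25.557239532470703, 14.124103546142578), 77.77007293701172)
```

```bash
for i in 1; do python3 -m crank '[[[0,-4.9,0],0,0],[[0,-4.9,0],0,0],[[0,-4.9,0],0,0],[[0,-4.9,0],0,0],[[0,-4.9,0],0,0]]'; done; python3 -m crank '[[[0,-4.9,0],0,0],[[0,-4.9,0],0,0],[[0,-4.9,0],0,0],[[0,-4.9,0],0,0],[[0,-4.9,0],0,0]]'; python3 -m crank '[[[-4.5,-2,0],0,0],[[-3,-3.5,0],0,0],[[-3,-3.5,2],0,0],[[0,0,2],0,0],[[0,0,0],0,0]]'
python3 -c "
from h import *
to(.4,.30,.2,4.1)
n='wrist'
for k in range(2):
  c=get_calibration(n);p,d=save(n,n+'18%d'%k);W=cloud(d,c);orange(p,W)
  B=(p.astype(int).max(2)<75)&(abs(W[...,0]-.435)<.04)&(abs(W[...,1]-.3)<.035)&(abs(W[...,2]-.047)<.006); B[250:]=0
  print(B.sum(),cv2.minAreaRect((W[B][:,:2]*1000).astype(np.float32)))
"
```

```text
clock: 28.15
position: [0.5023, -0.07, 0.2402]
ee_rot: [-3.14, -0.086, 0.001]
force: [1.5, 0.7, 0.7]
width: 0.999
clock: 28.65
position: [0.4887, 0.1749, 0.2402]
ee_rot: [-3.14, -0.086, 0.001]
force: [1.1, 0.3, 0.9]
width: 1.001
clock: 29.15
position: [0.3773, 0.2567, 0.1985]
ee_rot: [3.138, 0.091, -0.006]
force: [0.5, -0.3, -0.1]
width: 1.0
t 29.15 pos [0.3773 0.2567 0.1985] yaw 3.32 tilt 0.27 shift [ 2.51 -4.19 -0.17] turn -0.78 w 1.0 F [ 0.5 -0.3 -0.1]
orange px [268.   4.] n 373 top 0.0494 mid [0.5165 0.3065 0.0478] size [0.0044 0.0365 0.0048]
108 ((430.6335754394531, 300.04083251953125), (14.900813102722168, 23.748233795166016), 3.888882637023926)
orange px [267.   5.] n 522 top 0.0496 mid [0.5173 0.3068 0.0476] size [0.006  0.0371 0.0054]
129 ((430.6470947265625, 300.4488220214844), (14.920173645019531, 24.27620506286621), 4.675228595733643)
```

View pics/wrist181.png

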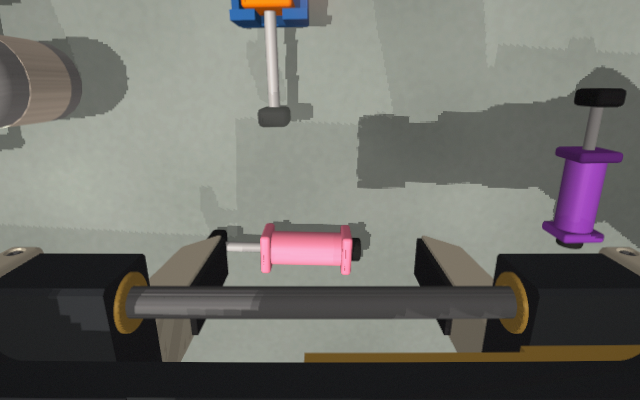

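```bash
python3 -m crank '[[[2.7,-2.1,0],-0.8,60],[[2.7,-2.1,0],0,60],[[0,0,3],0,60],[[0,0,3],0,60],[[0,0,2],0,60]]'; python3 -m crank '[[[0,0,0],0,60],[[0,0,0],0,60]]'; python3 -c "
from h import *
to(.4308,.3006,.0145,4.1)"
```

```text
clock: 29.75
position: [0.4321, 0.3004, 0.1198]
ee_rot: [3.139, 0.102, -0.0]
force: [-0.2, -1.2, -0.5]
width: 0.766
clock: 29.95
position: [0.4319, 0.3011, 0.1217]
ee_rot: [-3.14, -0.104, -0.001]
force: [0.5, 0.0, -0.6]
width: 0.766
t 29.95 pos [0.4319 0.3011 0.1217] yaw 3.8 tilt 0.03 shift [-0.11  0.04 10.72] turn -0.3 w 0.766 F [ 0.5  0.  -0.6]
```

```bash
python3 -m crank '[[[-0.1,0.04,3],-0.3,60],[[0,0,3],0,60],[[0,0,3],0,60],[[0,0,1.6],0,60],[[0,0,0],0,60]]'; python3 -m crank '[[[0,0,0],0,60],[[0,0,0],0,255],[[0,0,0],0,255],[[0,0,0],0,255],[[0,0,0],0,255]]' 25; python3 -m crank '[[[0,0,0],0,255],[[0,0,0],0,255],[[0,0,0],0,255],[[0,0,0],0,255]]';  python3 -m crank '[[[-0.3,0,0],0,255],[[0,0,0],0,255],[[0,0,0],0,255]]'
```

```text
clock: 30.45
position: [0.4301, 0.3004, 0.0145]
ee_rot: [3.139, 0.113, -0.001]
force: [0.8, -0.8, 0.4]
width: 0.765
clock: 30.95
position: [0.43, 0.3009, 0.0153]
ee_rot: [-3.139, -0.114, -0.001]
force: [0.2, 0.7, -0.5]
width: 0.467
clock: 31.35
position: [0.4297, 0.3007, 0.0148]
ee_rot: [3.139, 0.115, -0.0]
force: [-1.4, -0.4, 1.1]
width: 0.281
clock: 31.65
position: [0.4268, 0.3005, 0.0149]
ee_rot: [3.139, 0.115, 0.0]
force: [1.7, -0.2, -0.9]
width: 0.28
```

```bash
python3 -m crank '[[[-0.15,0,0],0,255],[[0,0,0],0,255],[[0,0,0],0,255]]'; python3 -m crank '[[[0.15,0,0],0,255],[[0,0,0],0,255]]'; python3 -m crank '[[[0,0,0],0,150],[[0,0,0],0,120],[[0,0,0],0,90],[[0,0,0],0,60],[[0,0,0],0,60]]';python3 -m crank '[[[0,0,0],0,60],[[0,0,-2],0,60],[[0,0,-4],0,60],[[0,0,-4.5],0,0],[[-4,0,-3],0,0]]';python3 -m crank '[[[2,-2,-4],0,0],[[2,0,-4],0,0],[[2,0,-4],0,0],[[0,0,0],0,0],[[0,0,0],0,0]]'
python3 -c "
from h import *
to(.43,.3006,.0145,4.1)
n='wrist'
c=get_calibration(n);p,d=save(n,n+'19');W=cloud(d,c);orange(p,W)
B=(p.astype(int).max(2)<75)&(abs(W[...,0]-.435)<.04)&(abs(W[...,1]-.3)<.035)&(abs(W[...,2]-.047)<.006); B[250:]=0
print(B.sum(),cv2.minAreaRect((W[B][:,:2]*1000).astype(np.float32)))
n='side';save(n,'side19')
"
```

```text
clock: 31.95
position: [0.4268, 0.3005, 0.015]
ee_rot: [-3.139, -0.113, -0.003]
force: [6.8, -1.0, -3.0]
width: 0.285
clock: 32.15
position: [0.4268, 0.3005, 0.0149]
ee_rot: [3.139, 0.114, -0.0]
force: [2.9, -0.7, 0.6]
width: 0.279
clock: 32.65
position: [0.4266, 0.3006, 0.0148]
ee_rot: [3.139, 0.115, -0.0]
force: [0.1, 0.4, 0.2]
width: 0.673
clock: 33.15
position: [0.3912, 0.2985, 0.1528]
ee_rot: [-3.136, -0.107, -0.008]
force: [-1.3, 0.5, 1.1]
width: 0.886
clock: 33.65
position: [0.4456, 0.322, 0.2703]
ee_rot: [-3.139, -0.113, -0.002]
force: [-0.8, -0.2, -1.1]
width: 1.002
t 33.65 pos [0.4456 0.322  0.2703] yaw 4.14 tilt 0.08 shift [-1.74  2.04 25.57] turn 0.04 w 1.002 F [-0.8 -0.2 -1.1]
orange px [342.   8.] n 414 top 0.05 mid [0.5989 0.3129 0.0486] size [0.0099 0.0366 0.0038]
orange px [341.  94.] n 377 top 0.0498 mid [0.5198 0.3074 0.0485] size [0.0102 0.0368 0.0043]
296 ((427.86187744140625, 301.2413330078125), (14.89158821105957, 24.579557418823242), 6.496976852416992)
```

View pics/wrist19.png

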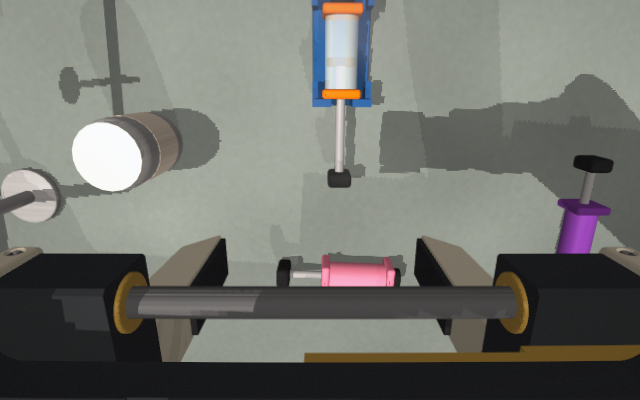

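View pics/side19.png

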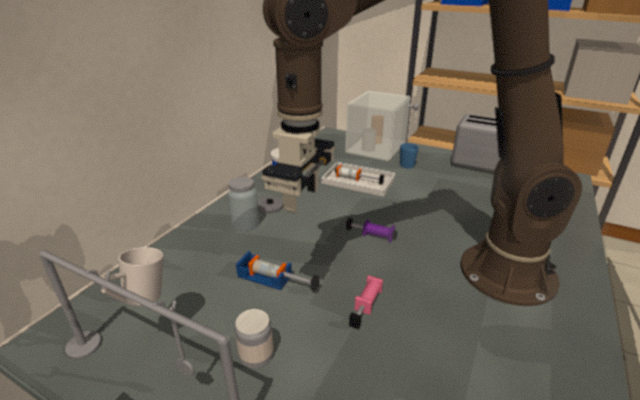

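```bash
python3 -c "
from h import *
print(workorder.sign_off())"
```

```text
the job is handed in; nothing more can be done
None
```

Both pumps are in place with their handles drawn out, and I handed the job in at about 34 s. I have no verdict, because the sign-off reports none.

- **Pushed-in pump:** I laid it in the blue cradle, let it go with the handle still in, then took the handle and drew it to the stop.
  - After the first pull I eased the handle forward to unload it, and it then measured only about 36.5 mm out.
  - I pulled it to the stop once more. The last check gave about 39 mm out, against the 34 mm needed.
  - The barrel lies flat, about 7 mm towards the slot from its place (limit 12 mm). That matches the collar resting against the slot wall.
- **Pump with the handle out:** It lies flat in the white tray, with the barrel about 43 mm forward of the tray's centre. Its handle measured about 37 mm out (28 mm needed). While setting it down I overpressed for a moment, to about 14 N, and eased off before opening the gripper.
- **Everything else:** The gripper is open and clear. In the last pictures the jar, canister, lid, cup and tin look unmoved, but I judged that by eye and did not measure their positions again.

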